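# Close and pin a vial clamp, then hold it squeezed shut

### The arm

A 6-joint arm with a two-finger parallel gripper is mounted at the origin on a cart in front of the work surface, level with it; the furniture and walls round the work are solid. World frame = base frame: x ahead of the robot, y to its left, z up, the work surface at z = 0. Lengths are in m, angles in rad, forces in N, time in s.
With the tool pointing down it reaches from about 0.3 to 0.875 m from the base axis. Payload 4.2 kg.
Tool frame: the origin (TCP) lies midway between the tips of the shut fingers; the grasp point (between the pads) lies 19 mm behind it; z points along the fingers, y is the direction in which the jaws open and shut (so a half turn about z gives the same grasp; the last joint's range is limited). The gripper opens to 85 mm and grips with 20 to 120 N. Pads are 22 mm wide; open, the fingers measure 114 mm over their backs; the gripper's body (76 mm by 85 mm) begins 54 mm behind the grasp point. The pads swing forward as they close: fully open they stand 13 mm farther back than shut.
Start: joints at [1.187, 0.32, 1.565, -0, 1.257, -0.02], TCP at [0.205, 0.537, 0.231] pointing down, gripper open.
Joint ranges: [-3.11, 3.11], [-0.84, 2.01], [0.21, 2.61], [-1.34, 4.49], [0.05, 2.63], [-2.56, 2.56]. Speed limits (rad/s): [2.57, 2.57, 3.14, 3.14, 3.14, 3.14].

### API

Orientations are given as [roll, pitch, yaw] about the fixed x, y, z axes, in that order (R = Rz(yaw) Ry(pitch) Rx(roll)).
In Python, from station import telemetry, read_camera, get_calibration, order gives the robot as it stands.
- The arm moves only by the tool step_arm, never from a script. Its argument "moves" is a list of rows, each a list of 7 numbers: the turn, a rotation vector about the world's x, y, z in degrees, then the shift along the world's x, y, z in mm, then the closure, from -1 (fully open) to 1 (shut), so that 0 is half open. In form: [[rx, ry, rz, tx, ty, tz, grip], ...]. A call has 1 to 20 rows; each row is the pose to reach, as a shift and turn from the pose measured when the call began; what a row does not reach only later rows make up. A row lasts 1/8 s, in which the tool goes at most 62.5 mm and 10.7 degrees, less where a joint would pass 70% of its speed; a pose out of reach is approached as far as the arm can. A call with a gripper value outside its range is refused whole. The fingers move at their own pace and stop on an object; "force" is the grip in N (left out, the last holds). Time passes only in rows, so rows that repeat a pose let the fingers close. It gives the time, the measured TCP pose, the force and the opening at its end, in the units of the state.
- telemetry.read_state(): the state, without advancing time (a new reading comes with each control period).
- read_camera(name): name is "scene" or "top"; returns (picture, depth): 384x512x3 uint8, red, green, blue; 384x512 float32, m along the optical axis (not along the pixel's ray), 0 where there is no reading.
- get_calibration(name): a dict with "mtx" (3x3 intrinsics, pixels), "k1" (the pictures are not rectified: a ray, as slopes to the right and down, at radius r is drawn at 1 + k1 r^2 times it, then the intrinsics apply), "xyz" and "orientation" of the camera in the world. Camera axes: x right, y down, z forward; pixel columns grow to the right and rows downward; lengths in m; the calibration is good to about 2 mm. A picture is of the moment at which its call begins. get_calibration takes no time and is no camera call.
- order.job_done(): hands the job in, once; it reports no verdict.
The state is a dict: "time_s": time; "qpos": joint angles; "qd": joint speeds; "effort": joint torques, N m; "position": TCP position; "tool_rot": TCP orientation; "ft_force": force on the tool from outside, world axes, zero at the start; "moment": the same for the moment, N m; "width": finger opening in m.
Only numpy, scipy, OpenCV 4.12 (cv2) and the standard library are available. Lean on these libraries where they do the work, as an engineer would, in place of code of your own. Each camera call takes 0.05 s, during which the arm holds its last target.

### The job

Shut the clamp round the vial that stands in it: swing the open half fully home, then take the steel locking pin from its parking block and push it down through the two aligned holes until its collar sits on the clamp. Finish with the gripper squeezing the clamp's two upright lugs together, pin and vial left in place, and keep holding that squeeze: do not let go at the end. Do not disturb the other things on the bench.

Things in the scene. Friction and masses are not known exactly. Their poses are not given: they have to be found in the camera images.
- clamp: Two-half aluminium vial clamp on a fixed plate (x -60..60, y -110..65, top 12 mm up). Origin on the bench below the pocket's axis. Fixed half at +x, swinging half at -x, 46 mm high; shut, they meet at x = 0, backs at x +-24. Vertical hinge axis: x 0, y +35 mm. At the -y end each half has a 10 mm thick ear with an 11 mm vertical hole; swinging ear (top 54 mm up) over fixed ear (top 42 mm up).
- swing_half (a joint): Angle of the swinging half about the vertical hinge, rad: 0 = shut against its stop; positive = open, its free end towards the clamp's -x. Starts 0.7 to 1.2 open. Light friction hinge (about 0.03 N m): it stays where it is left. It shuts anticlockwise seen from above.
- fixed_lug (a point): Upright lug on the fixed half, 10 (x) x 20 (y) x 44 (z) mm. Origin at its centre: x +9, y -40, z +66 mm in the clamp's frame, axes as the clamp's; top 88 mm up. Above 54 mm the lugs have only the vial's cap (to 60 mm up) and the pin beside them.
- swing_lug (a point): Equal lug on the swinging half, origin at its centre, 66 mm up; in the half's axes (the clamp's when shut) 9 mm to -x and 75 mm to -y of the hinge axis, so x -9, y -40 mm when shut. Push its outer (-x) face to shut the clamp. Shut, the lugs measure 28 mm over their outer faces, with an 8 mm gap between.
- pin_hole (a point): Centre of the mouth of the swinging half's hole as it will be when shut: x 0, y -75, z +54 mm in the clamp's frame; fixed to the plate. The way down through both ears is 22 mm; the pin's tip then stands 8 mm clear of the plate.
- pocket (a point): Point on the pocket's axis, 36 mm up, 24 mm above the plate; the vial stands there.
- vial: Glass sample vial with a white cap, 22 mm diameter, 48 mm high, origin at the centre of its underside; stands loose in the clamp's pocket on the plate.
- pin_handle (a point): Centre of the handle of the loose upright steel pin, 35 to 70 g. Handle 14 mm diameter, from 20 mm below this point to 22 mm above. Collar 20 mm diameter, 5 mm thick, its underside 27 mm below this point; under it the 8 mm shank, 34 mm long, its last 8 mm tapered to a 3 mm tip.
- pin_shoulder (a point): Point on the pin's axis at the underside of the collar, 34 mm above the tip. z along the pin, up.
- pin_stand: Fixed grey parking block, 56 x 56 x 40 mm, origin at the centre of its underside; an 11 mm hole runs down its middle, in which the pin stands with its collar on the top.
- tweezers: Bystander: steel tweezers lying flat, 122 mm long, 8 mm high.
- cup_a: Bystander: sample cup, 55 mm wide, 58 mm high; origin under its centre.
- vial_b: Bystander: vial, 22 mm wide, 48 mm high; origin under its centre.
- vial_d: Bystander: vial, 22 mm wide, 48 mm high; origin under its centre.
- box_fuse: Bystander: small carton, 40 x 60 x 22 mm; origin under its centre.
- tape_roll: Bystander: tape roll lying flat, 52 mm wide, 19 mm high; origin under its centre.

How it is judged:
On the way, in this order (a step that is already met when the one before it is completed fails the run):
1. the swinging half is home against its stop (value of joint swing_half below 0.02 rad), for 0.2 s.
2. the pin is through both ears, its collar on the clamp (value of joint swing_half below 0.04 rad and z of pin_shoulder in the frame of pin_hole between -0.003 and 0.003 m and horizontal distance between pin_shoulder and pin_hole below 0.004 m and angle between pin_shoulder's own z axis and vertical below 0.15 rad), for 0.2 s.
3. the gripper squeezes the two lugs together (value of joint swing_half below 0.02 rad and contact force between the fingers and fixed_lug_body above 3 N and contact force between the fingers and swing_lug_body above 3 N), for 0.2 s.
At the end, for the whole second after the job is handed in: The swinging half is shut (under 0.02 rad); the pin stands in both holes, its collar within 3 mm of the ear's top, 4 mm of the hole's axis and 0.15 rad of upright; the vial stands on the plate in its pocket (within 5 mm and 0.15 rad); the fingers still press each of the two lugs with more than 3 N (all of step 3 and z of pin_shoulder in the frame of pin_hole between -0.003 and 0.003 m and horizontal distance between pin_shoulder and pin_hole below 0.004 m and angle between each of pin_shoulder, vial's own z axis and vertical below 0.15 rad and horizontal distance between vial and pocket below 0.005 m and z of vial in the frame of clamp below 0.02 m); the arm keeps its last pose, push and grip.
It fails at once if a bystander is moved by more than 20 mm (distance of any of tweezers, cup_a, vial_b, vial_d, box_fuse, tape_roll from where it was at the start of the episode above 0.02 m).
It fails at once if the vial is tipped (angle between vial's own z axis and vertical above 0.5 rad).
It also fails if it takes over 58 s, if anything falls off the work surface, if the arm or the gripper's body presses on something with over 40 N, if the wrist force passes 120 N, or if a joint passes its speed limit or range.

## Working session

There is one attempt and no reset: what is moved stays moved. The work goes in short steps, Python scripts to look and compute and a tool call to move; the robot and the scene stay as the last step left them, time stands still between calls to the robot, and variables do not carry over. Pictures are saved under pics/ and viewed, and the job is handed in when it is done.

Besides the shell and the picture viewer there is one more tool, called after "Emit:" by a JSON object that holds its "name" and its "arguments". step_arm: Moves the arm, as the interface text tells. Its arguments: {"type":"object","properties":{"moves":{"type":"array","items":{"type":"array","items":{"type":"number"}}},"force":{"type":"number"}},"required":["moves"]}

```bash
mkdir -p pics; ls; python3 - <<'E'
from station import telemetry, read_camera, get_calibration, order
import cv2,numpy as np
print(telemetry.read_state())
for n in("scene","top"):
    p,d=read_camera(n); c=get_calibration(n); print(n,c)
    cv2.imwrite(f"pics/{n}0.png",p[:,:,::-1]); np.savez(f"pics/{n}0.npz",p=p,d=d)
E
```

```text
pics
{'time_s': 0.0, 'qpos': array([ 1.18699922e+00,  3.20302087e-01,  1.56570619e+00, -1.07154016e-06,
        1.25740233e+00, -2.00520818e-02]), 'qd': array([-3.94510067e-04, -1.05461629e-04,  8.79108452e-05, -2.38669031e-04,
        3.73734477e-04, -2.19572957e-04]), 'effort': array([ 1.55393904e-03, -4.15516877e+01, -2.34160727e+01,  6.37561811e-05,
        8.15719046e-03,  5.36719341e-06]), 'position': array([0.20441525, 0.53691233, 0.23046587]), 'tool_rot': array([-3.13977504e+00, -3.54327888e-05,  2.77784793e+00]), 'ft_force': array([0.09678709, 0.14030391, 0.26541538]), 'moment': array([ 0.02242555, -0.04750633, -0.01964792]), 'width': 0.08523873269491405}
scene {'mtx': array([[493.35358426,   0.        , 256.26991781],
       [  0.        , 493.35358426, 195.15543685],
       [  0.        ,   0.        ,   1.        ]]), 'k1': 0.04518975315917768, 'xyz': array([-0.26101818,  0.51498017,  1.00505622]), 'orientation': array([-2.37123635, -0.00910023, -2.15449478])}
top {'mtx': array([[386.59235136,   0.        , 255.5266957 ],
       [  0.        , 386.59235136, 188.91437815],
       [  0.        ,   0.        ,   1.        ]]), 'k1': -0.012415308497092464, 'xyz': array([ 0.39816796, -0.01507843,  1.25758496]), 'orientation': array([-3.03766084, -0.00668208, -1.54152637])}
```

View pics/scene0.png

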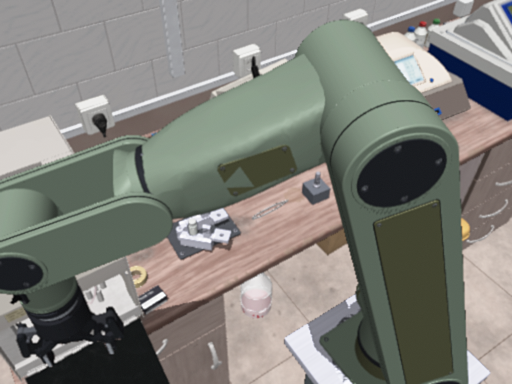

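View pics/top0.png

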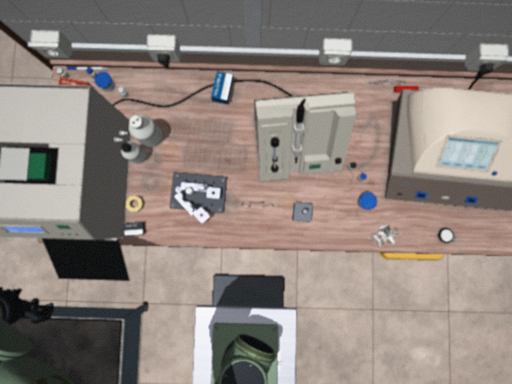

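```bash
python3 - <<'E'
import cv2,numpy as np
p=np.load("pics/top0.npz")['p'][:,:,::-1]
cv2.imwrite("pics/t_a.png",cv2.resize(p[165:230,160:240],None,fx=9,fy=9,interpolation=cv2.INTER_CUBIC))
cv2.imwrite("pics/t_b.png",cv2.resize(p[150:250,230:400],None,fx=4.5,fy=4.5,interpolation=cv2.INTER_CUBIC))
p=np.load("pics/scene0.npz")['p'][:,:,::-1]
cv2.imwrite("pics/s_a.png",cv2.resize(p[165:265,160:340],None,fx=4.4,fy=4.4,interpolation=cv2.INTER_CUBIC))
E
```

```text
(no output)
```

View pics/t_a.png

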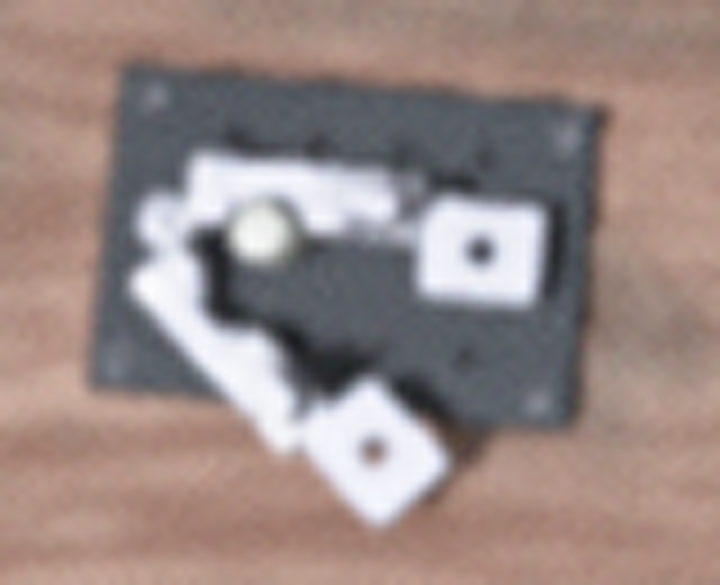

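View pics/t_b.png

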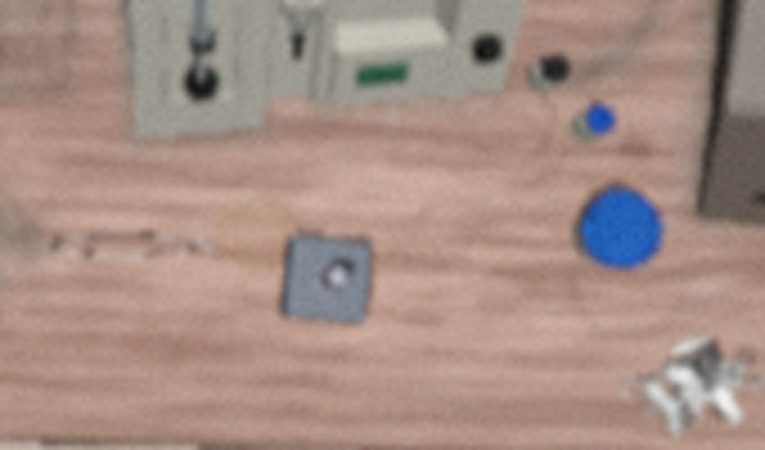

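View pics/s_a.png

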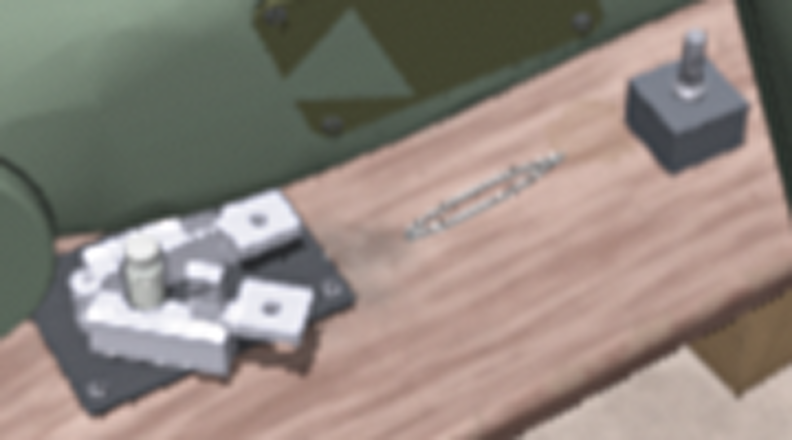

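```bash
cat > h.py <<'E'
import numpy as np, cv2
from scipy.spatial.transform import Rotation as R
from station import telemetry, read_camera, get_calibration, order
def ray(n,u,v):
    c=get_calibration(n);K=c['mtx']
    xd=(u-K[0,2])/K[0,0]; yd=(v-K[1,2])/K[1,1]
    x,y=xd,yd
    for _ in range(10):
        s=1+c['k1']*(x*x+y*y); x,y=xd/s,yd/s
    return c['xyz'],R.from_euler('xyz',c['orientation']).as_matrix()@np.array([x,y,1])
def at(n,u,v,z):
    o,d=ray(n,u,v); return (o+d*(z-o[2])/d[2])
def proj(n,P):
    c=get_calibration(n);K=c['mtx']
    q=R.from_euler('xyz',c['orientation']).as_matrix().T@(np.asarray(P)-c['xyz'])
    x,y=q[:2]/q[2]; s=1+c['k1']*(x*x+y*y)
    return K[0,0]*x*s+K[0,2],K[1,1]*y*s+K[1,2]
def tri(u1,v1,u2,v2):
    o1,d1=ray("top",u1,v1);o2,d2=ray("scene",u2,v2)
    A=np.stack([d1,-d2],1);t=np.linalg.lstsq(A,o2-o1,rcond=None)[0]
    a=o1+d1*t[0];b=o2+d2*t[1];return (a+b)/2,np.linalg.norm(a-b)
E
python3 - <<'E'
from h import *
np.set_printoptions(precision=4,suppress=True)
A=lambda x,y:(x/9+160-.44,y/9+165-.44)
B=lambda x,y:(x/4.5+230-.39,y/4.5+150-.39)
S=lambda x,y:(x/4.4+160-.39,y/4.4+165-.39)
c=[at("top",*A(*q),.012)for q in[(122,68),(606,106),(572,428),(92,388)]]
for q in c:print(q)
print("sides",[np.linalg.norm(c[i]-c[(i+1)%4]) for i in range(4)])
for a,b in((c[0],c[1]),(c[3],c[2])):print("yaw", np.degrees(np.arctan2(*(b-a)[:2][[0,1]]*[1,-1])))
print("yawside",[np.degrees(np.arctan2((a-b)[1],(a-b)[0])) for a,b in((c[0],c[3]),(c[1],c[2]))])
print("ctr",np.mean(c,0))
print("fixhole",at("top",*A(481,251),.042),at("scene",*S(258,219),.042))
print("swhole",at("top",*A(374,451),.054),at("scene",*S(271,308),.054))
print("vial",at("top",*A(264,232),.060),at("scene",*S(142,246),.060))
print("pintop",at("top",*B(340,269),.089),at("scene",*S(694,36),.089))
cs=[(288,234),(372,239),(364,323),(283,316)]
k=[at("top",*B(*q),.040) for q in cs];print("stand",np.mean(k,0),[np.linalg.norm(k[i]-k[(i+1)%4]) for i in range(4)],k)
E
```

```text
[0.5751 0.2499 0.012 ]
[0.5666 0.0746 0.012 ]
[0.4501 0.0825 0.012 ]
[0.4593 0.2546 0.012 ]
sides [np.float64(0.17546559840883091), np.float64(0.1167040502781452), np.float64(0.17243044387045317), np.float64(0.11594566802833933)]
yaw -2.8044868718364717
yaw -3.0510076243491246
yawside [np.float64(-2.367620534531008), np.float64(-3.861414360622102)]
ctr [0.5128 0.1654 0.012 ]
fixhole [0.5099 0.1144 0.042 ] [0.5096 0.1148 0.042 ]
swhole [0.4384 0.1472 0.054 ] [0.4376 0.1478 0.054 ]
vial [0.5126 0.1877 0.06  ] [0.5135 0.1889 0.06  ]
pintop [ 0.4625 -0.1713  0.089 ] [ 0.4566 -0.1672  0.089 ]
stand [ 0.4587 -0.1686  0.04  ] [np.float64(0.059092413887800586), np.float64(0.05913419016661559), np.float64(0.05679374680067345), np.float64(0.05753708679283874)] [array([ 0.4887, -0.1409,  0.04  ]), array([ 0.4869, -0.2   ,  0.04  ]), array([ 0.428 , -0.1952,  0.04  ]), array([ 0.4312, -0.1385,  0.04  ])]
```

```bash
python3 - <<'E'
from h import *
np.set_printoptions(precision=3,suppress=True)
d=np.load("pics/top0.npz")['d'];p=np.load("pics/top0.npz")['p']
def P(u,v):
    o,r=ray("top",u,v); return o+r*d[v,u]
for u,v in[(118,100),(120,180),(110,225),(60,225),(90,260),(133,228),(134,203),(145,125),(85,315),(140,320),(260,120),(290,110),(270,170),(320,150),(303,205),(306,209),(30,300)]:print(u,v,P(u,v))
cv2.imwrite("pics/pt.png",cv2.resize(p[195:225,285:325,::-1],None,fx=18,fy=18,interpolation=cv2.INTER_CUBIC))
q=np.load("pics/scene0.npz")['p']
cv2.imwrite("pics/ps.png",cv2.resize(q[165:210,295:335,::-1],None,fx=13,fy=13,interpolation=cv2.INTER_CUBIC))
E
```

```text
118 100 [ 0.815  0.45  -0.   ]
120 180 [0.537 0.4   0.072]
110 225 [0.398 0.399 0.133]
60 225 [0.394 0.453 0.316]
90 260 [ 0.28   0.524 -0.048]
133 228 [0.391 0.365 0.024]
134 203 [0.471 0.374 0.003]
145 125 [0.696 0.314 0.136]
85 315 [-0.     0.714 -0.496]
140 320 [-0.056  0.519 -0.673]
260 120 [ 0.684 -0.025  0.268]
290 110 [ 0.713 -0.103  0.267]
270 170 [ 0.585 -0.063  0.057]
320 150 [ 0.649 -0.216  0.079]
303 205 [ 0.479 -0.171  0.04 ]
306 209 [ 0.464 -0.174  0.088]
30 300 [-0.004  1.137 -0.807]
```

View pics/pt.png

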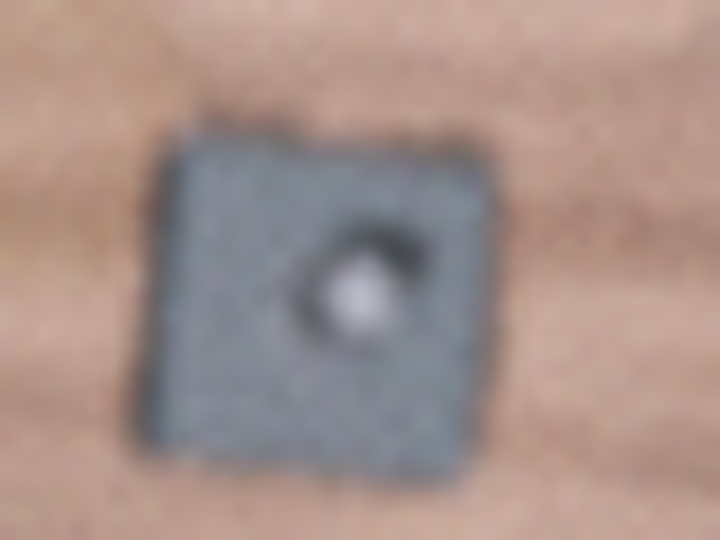

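View pics/ps.png

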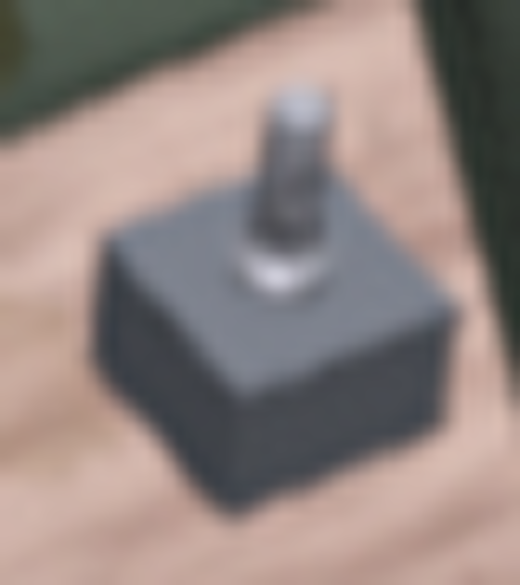

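```bash
python3 - <<'E'
from h import *
np.set_printoptions(precision=4,suppress=True)
t=lambda x,y:(x/18+285-.47,y/18+195-.47)
s=lambda x,y:(x/13+295-.46,y/13+165-.46)
print("top",at("top",*t(358,300),.089),"scene",at("scene",*s(302,103),.089), at("scene",*s(285,262),.043))
print(tri(*t(358,300),*s(302,103)))
k=[at("top",*t(*q),.040) for q in[(178,138),(490,155),(468,472),(158,455)]];print(np.mean(k,0),k)
k=[at("scene",*s(*q),.040) for q in[(108,245),(238,392),(458,312)]];print((k[0]+k[2])/2,k)
E
```

```text
top [ 0.4569 -0.1691  0.089 ] scene [ 0.457 -0.169  0.089] [ 0.4561 -0.1694  0.043 ]
(array([ 0.457 , -0.1691,  0.089 ]), np.float64(0.00010241700308411093))
[ 0.4584 -0.1695  0.04  ] [array([ 0.4869, -0.1435,  0.04  ]), array([ 0.4855, -0.1983,  0.04  ]), array([ 0.4299, -0.1953,  0.04  ]), array([ 0.4313, -0.1411,  0.04  ])]
[ 0.4547 -0.168   0.04  ] [array([ 0.4831, -0.1429,  0.04  ]), array([ 0.433 , -0.1391,  0.04  ]), array([ 0.4264, -0.193 ,  0.04  ])]
```

Emit:
{"name": "step_arm", "arguments": {"moves": [[0,0,-9.5,0,-50,20,1],[0,0,-19,0,-100,20,1],[0,0,-28.5,0,-150,20,1],[0,0,-38,0,-200,20,1],[0,0,-47.5,20,-240,20,1],[0,0,-57,60,-270,20,1],[0,0,-66.5,110,-290,20,1],[0,0,-76,160,-310,20,1],[0,0,-85.5,200,-325,0,1],[0,0,-95,221,-329,-40,1],[0,0,-104.5,221,-329,-60,1],[0,0,-114.5,221,-329,-60,1],[0,0,-114.5,221,-329,-60,1]]}}

```text
time_s: 1.72
position: [0.4252, 0.2078, 0.17]
tool_rot: [-3.14, 0.001, 0.781]
ft_force: [0.0, 0.0, -0.2]
width: -0.0002
```

```bash
python3 - <<'E'
from h import *
s=telemetry.read_state();print(s)
for n in("scene","top"):
    p,d=read_camera(n); cv2.imwrite(f"pics/{n}1.png",p[:,:,::-1]); np.savez(f"pics/{n}1.npz",p=p,d=d)
E
```

```text
{'time_s': 1.725, 'qpos': array([4.29204278e-01, 2.13178261e-01, 1.88135533e+00, 1.73973549e-03,
       1.04886483e+00, 1.21790751e+00]), 'qd': array([ 0.00297704, -0.0109514 , -0.01117383, -0.00021692,  0.00043043,
       -0.04683786]), 'effort': array([-9.19443369e-02, -3.27102435e+01, -2.07208461e+01,  3.80479643e-03,
        1.86007301e-02,  3.52326231e-01]), 'position': array([0.42523181, 0.2077859 , 0.17003246]), 'tool_rot': array([-3.13955464e+00,  1.17442756e-03,  7.81225575e-01]), 'ft_force': array([ 0.00160356,  0.00068412, -0.16332641]), 'moment': array([-0.05280548,  0.03777295, -0.04553393]), 'width': -0.00015669790638892024}
```

View pics/scene1.png

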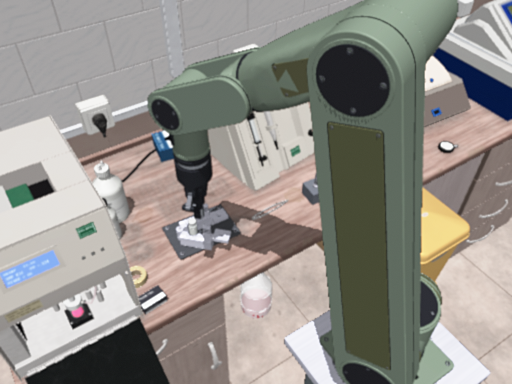

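View pics/top1.png

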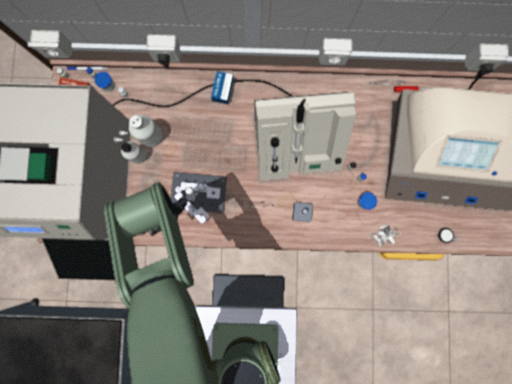

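Emit:
{"name": "step_arm", "arguments": {"moves": [[0,0,0,0,0,-50,1],[0,0,0,0,0,-100,1],[0,0,0,0,0,-106,1],[0,0,0,0,0,-106,1]]}}

```text
time_s: 2.33
position: [0.4263, 0.2085, 0.0656]
tool_rot: [-3.141, -0.002, 0.783]
ft_force: [0.9, -0.2, 0.7]
width: -0.0002
```

```bash
python3 - <<'E'
from h import *
s=telemetry.read_state();p=s['position'];print(p,s['tool_rot'],s['ft_force'])
O=np.array([.5135,.1887]);Y=np.radians(-2.8)
r=lambda a:np.array([[np.cos(a),-np.sin(a)],[np.sin(a),np.cos(a)]])
for th in[.74,.65,.55,.45,.35,.25,.15,.1,.05,0]:
    w=O+r(Y)@(np.array([0,.035])+r(-th)@np.array([-.029,-.075]))
    ang=np.degrees(Y-th)+90 # tool yaw = yangle+90
    print(th,np.round((w-p[:2])*1e3,1),"turn",round(ang-np.degrees(s['tool_rot'][2]),1))
for n in("scene","top"):
    p,d=read_camera(n); np.savez(f"pics/{n}2.npz",p=p,d=d)
    cv2.imwrite(f"pics/{n}2.png",cv2.resize(p[160:270,140:280,::-1],None,fx=5,fy=5,interpolation=cv2.INTER_CUBIC))
E
```

```text
[0.42628041 0.20846714 0.06562261] [-3.14060185e+00 -1.62157913e-03  7.83066204e-01] [ 0.87338559 -0.24282433  0.66653671]
0.74 [ 15.3 -17.1] turn -0.1
0.65 [ 18.5 -23.6] turn 5.1
0.55 [ 22.7 -30.4] turn 10.8
0.45 [ 27.6 -36.8] turn 16.6
0.35 [ 33.1 -42.7] turn 22.3
0.25 [ 39.1 -47.9] turn 28.0
0.15 [ 45.7 -52.6] turn 33.7
0.1 [ 49.1 -54.7] turn 36.6
0.05 [ 52.7 -56.6] turn 39.5
0 [ 56.3 -58.3] turn 42.3
```

View pics/scene2.png

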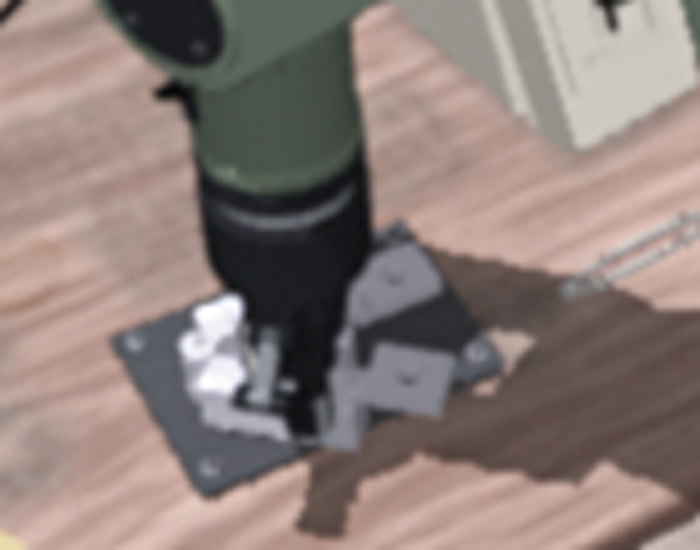

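Emit:
{"name": "step_arm", "arguments": {"moves": [[0,0,0,8,-9,0,1],[0,0,0,15,-17,0,1],[0,0,5,18.5,-23.5,0,1],[0,0,11,22.5,-30.5,0,1],[0,0,16.5,27.5,-37,0,1],[0,0,22,33,-42.5,0,1],[0,0,28,39,-48,0,1],[0,0,33.5,45.5,-52.5,0,1],[0,0,36.5,49,-54.5,0,1],[0,0,36.5,49,-54.5,0,1]]}}

```text
time_s: 3.68
position: [0.4767, 0.1536, 0.0669]
tool_rot: [3.141, -0.004, 1.418]
ft_force: [0.7, -0.7, -1.0]
width: -0.0002
```

```bash
python3 - <<'E'
from h import *
for n in("scene","top"):
    p,d=read_camera(n); np.savez(f"pics/{n}3.npz",p=p,d=d)
    cv2.imwrite(f"pics/{n}3.png",cv2.resize(p[160:270,140:280,::-1],None,fx=5,fy=5,interpolation=cv2.INTER_CUBIC))
E
```

```text
(no output)
```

View pics/scene3.png

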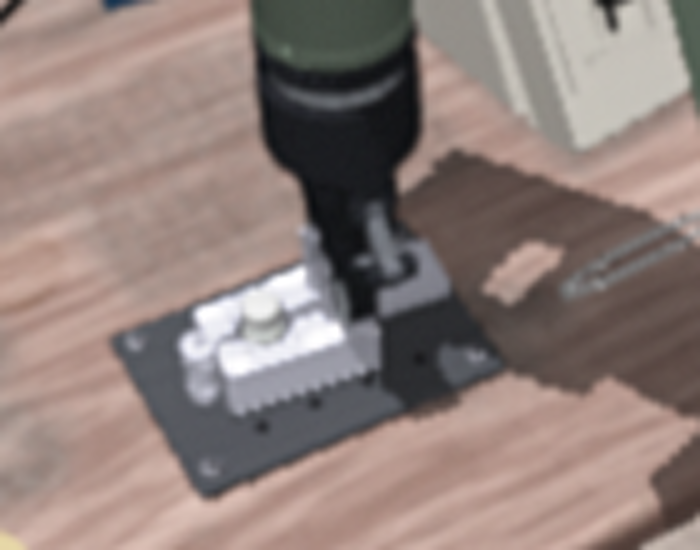

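View pics/top3.png

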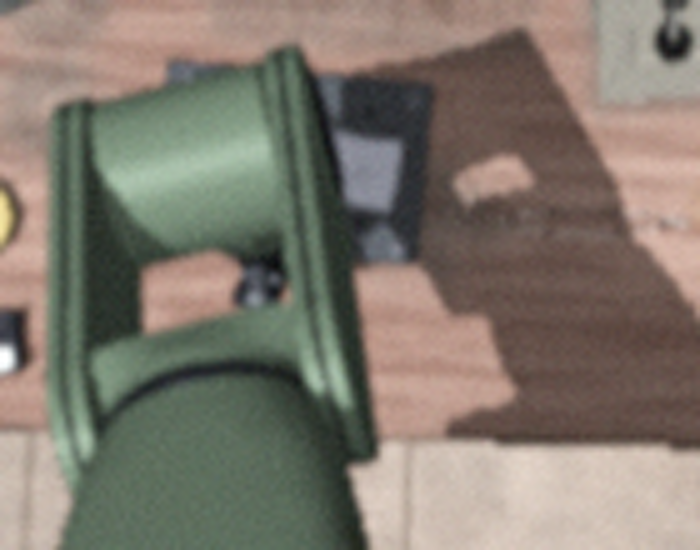

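Emit:
{"name": "step_arm", "arguments": {"force": 20, "moves": [[0,0,0,-12,0,10,1],[0,0,0,-12,0,60,-1],[0,0,3,5,-2,75,-1],[0,0,6,35,-5,75,-1],[0,0,6,35,-5,75,-1],[0,0,6,35,-5,60,-1],[0,0,6,35,-5,30,-1],[0,0,6,35,-5,0,-1],[0,0,6,35,-5,-7,-1],[0,0,6,35,-5,-7,-1]]}}

```text
time_s: 5.03
position: [0.5104, 0.1489, 0.0594]
tool_rot: [-3.14, -0.004, 1.523]
ft_force: [-0.7, 0.3, 0.0]
width: 0.0856
```

```bash
python3 - <<'E'
from h import *
print(telemetry.read_state()['ft_force'])
for n in("scene",):
    p,d=read_camera(n); np.savez(f"pics/{n}4.npz",p=p,d=d)
    cv2.imwrite(f"pics/{n}4.png",cv2.resize(p[160:270,140:280,::-1],None,fx=5,fy=5,interpolation=cv2.INTER_CUBIC))
E
```

```text
[-0.65170568  0.34504689  0.04403303]
```

View pics/scene4.png

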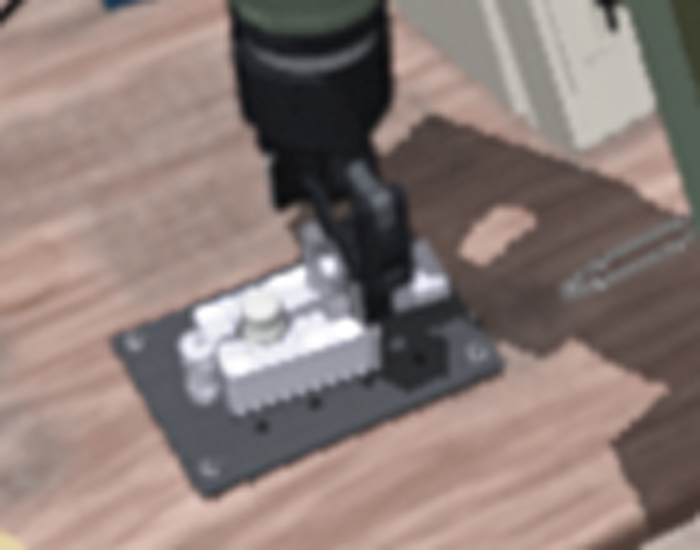

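Jaws straddle the lugs; close gently.

Emit:
{"name": "step_arm", "arguments": {"force": 20, "moves": [[0,0,0,0,0,0,0],[0,0,0,0,0,0,0.5],[0,0,0,0,0,0,1],[0,0,0,0,0,0,1],[0,0,0,0,0,0,1],[0,0,0,0,0,0,1],[0,0,0,0,0,0,1],[0,0,0,0,0,0,1]]}}

```text
time_s: 6.08
position: [0.5124, 0.1491, 0.0609]
tool_rot: [3.138, -0.005, 1.523]
ft_force: [2.8, -3.2, 4.6]
width: 0.0276
```

```bash
python3 - <<'E'
from h import *
print(telemetry.read_state())
for n in("scene",):
    p,d=read_camera(n); np.savez(f"pics/{n}5.npz",p=p,d=d)
    cv2.imwrite(f"pics/{n}5.png",cv2.resize(p[160:270,140:280,::-1],None,fx=5,fy=5,interpolation=cv2.INTER_CUBIC))
E
```

```text
{'time_s': 6.075, 'qpos': array([0.25943852, 0.42193262, 1.89311444, 0.00480116, 0.82187875,
       0.30388025]), 'qd': array([0.00015009, 0.00149257, 0.00034215, 0.00138398, 0.00037842,
       0.00051857]), 'effort': array([  2.12905571, -38.19778919, -14.4235146 ,   0.54397255,
         0.64539816,  -0.26745281]), 'position': array([0.51242428, 0.1490641 , 0.0608826 ]), 'tool_rot': array([ 3.13820187, -0.00476461,  1.52310203]), 'ft_force': array([ 2.79739112, -3.15505057,  4.63758173]), 'moment': array([-0.36643974, -0.386274  , -0.3213649 ]), 'width': 0.027636095246749367}
```

View pics/scene5.png

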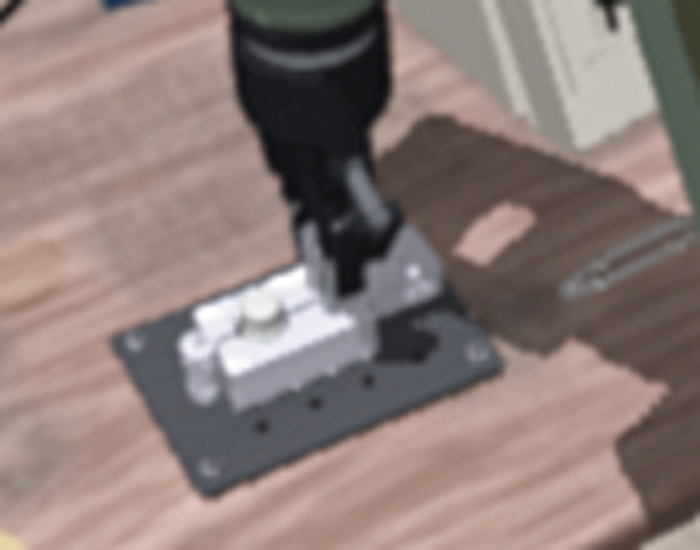

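Emit:
{"name": "step_arm", "arguments": {"moves": [[0,0,0,0,0,0,0],[0,0,0,0,0,0,-1],[0,0,0,0,0,0,-1],[0,0,0,0,0,0,-1],[0,0,0,0,0,40,-1],[0,0,0,0,0,90,-1],[0,0,0,-5,-40,110,-1],[0,0,0,-15,-95,110,-1],[0,0,0,-25,-150,110,-1],[0,0,0,-35,-205,110,-1],[0,0,0,-45,-260,110,-1],[0,0,0,-55,-318,100,-1],[0,0,0,-55,-318,90,-1],[0,0,0,-55,-318,90,-1]]}}

```text
time_s: 7.88
position: [0.4566, -0.1684, 0.15]
tool_rot: [3.14, -0.006, 1.522]
ft_force: [-0.2, -0.4, 0.3]
width: 0.0854
```

```bash
python3 - <<'E'
from h import *
for n in("scene","top"):
    p,d=read_camera(n); np.savez(f"pics/{n}6.npz",p=p,d=d)
    cv2.imwrite(f"pics/{n}6.png",p[:,:,::-1])
    cv2.imwrite(f"pics/{n}6c.png",cv2.resize(p[165:255,160:250,::-1],None,fx=6.5,fy=6.5,interpolation=cv2.INTER_CUBIC))
E
```

```text
(no output)
```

View pics/scene6.png

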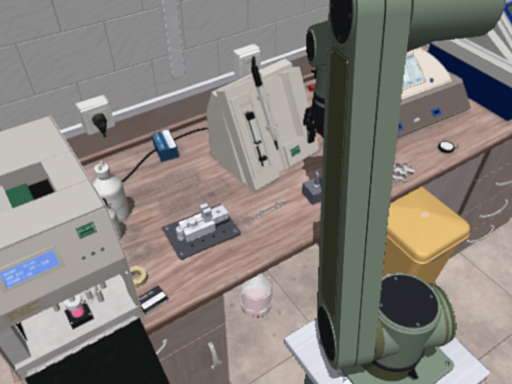

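View pics/scene6c.png

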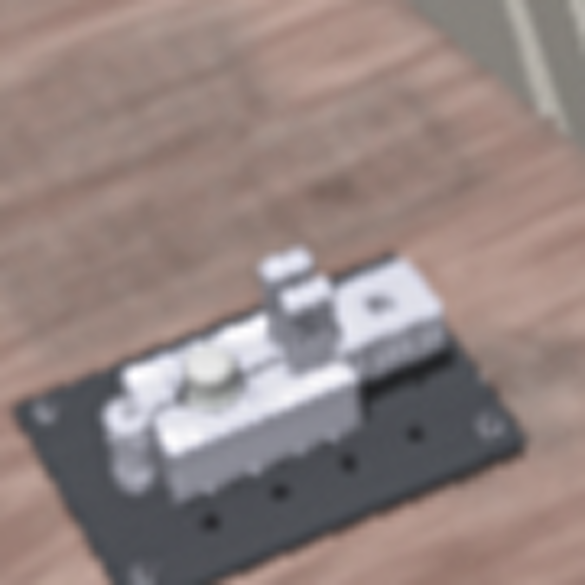

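View pics/top6c.png

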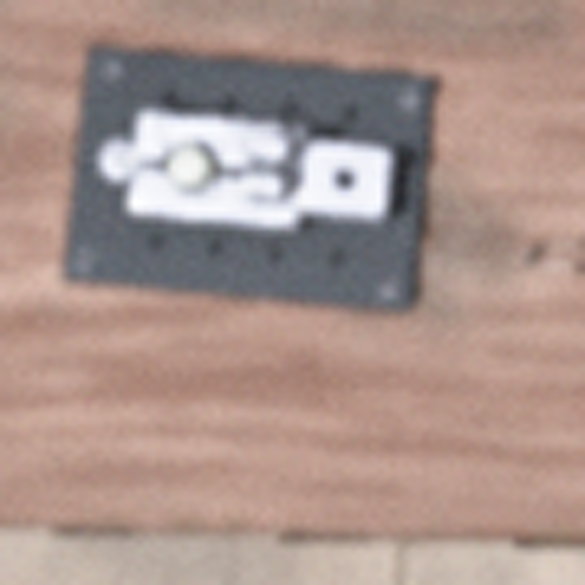

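```bash
python3 - <<'E'
from h import *
np.set_printoptions(precision=4,suppress=True)
def dark(n,x,y):
    p=np.load(f"pics/{n}6.npz")['p'].astype(float).sum(2)
    u0,v0=int(x/6.5+160),int(y/6.5+165)
    w=p[v0-3:v0+4,u0-3:u0+4]; m=np.clip(np.percentile(w,75)-60-w,0,None)
    V,U=np.mgrid[v0-3:v0+4,u0-3:u0+4]; print(w.astype(int))
    return (U*m).sum()/m.sum(),(V*m).sum()/m.sum()
a=dark("top",345,179);b=dark("scene",379,303)
print(a,b,at("top",*a,.054),at("scene",*b,.054),tri(*a,*b))
f=lambda x,y:(x/6.5+160-.42,y/6.5+165-.42)
k=[at("top",*f(*q),.054) for q in[(305,142),(394,146),(386,219),(299,213)]];print(np.mean(k,0))
E
```

```text
[[731 733 725 728 728 729 727]
 [729 704 671 673 708 729 730]
 [721 625 479 499 627 716 731]
 [719 559 324 316 542 712 735]
 [726 616 432 404 596 722 734]
 [734 707 656 650 709 732 736]
 [740 736 725 723 729 735 737]]
[[661 676 676 676 673 671 669]
 [683 674 660 649 655 667 673]
 [659 611 561 555 587 636 670]
 [640 532 431 447 503 575 655]
 [657 571 473 494 555 602 660]
 [678 652 604 611 660 673 678]
 [683 680 676 674 684 680 666]]
(np.float64(212.530900243309), np.float64(192.12165450121654)) (np.float64(217.69064748201438), np.float64(211.23291366906474)) [0.5098 0.1146 0.054 ] [0.5103 0.1154 0.054 ] (array([0.5101, 0.115 , 0.0538]), np.float64(0.0009494392081224904))
[0.5094 0.1137 0.054 ]
```

Emit:
{"name": "step_arm", "arguments": {"force": 40, "moves": [[0,0,0,0,-1,-40,-1],[0,0,0,0,-1,-80,-1],[0,0,0,0,-1,-98,-1],[0,0,0,0,-1,-98,-1],[0,0,0,0,-1,-98,-1]]}}

```text
time_s: 8.6
position: [0.4587, -0.1684, 0.0539]
tool_rot: [3.137, -0.005, 1.526]
ft_force: [0.9, 0.2, -0.7]
width: 0.0857
```

Emit:
{"name": "step_arm", "arguments": {"force": 40, "moves": [[0,0,0,-2,-1,-2,-1],[0,0,0,-2,-1,-2,0],[0,0,0,-2,-1,-2,1],[0,0,0,-2,-1,-2,1],[0,0,0,-2,-1,-2,1],[0,0,0,-2,-1,-2,1],[0,0,0,-2,-1,-2,1],[0,0,0,-2,-1,-2,1]]}}

```text
time_s: 9.6
position: [0.4567, -0.1694, 0.052]
tool_rot: [3.136, -0.004, 1.526]
ft_force: [-0.4, -0.1, 1.1]
width: 0.0128
```

```bash
python3 - <<'E'
from h import *
print(telemetry.read_state())
for n in("scene","top"):
    p,d=read_camera(n)
    cv2.imwrite(f"pics/{n}7.png",p[:,:,::-1])
E
```

```text
{'time_s': 9.6, 'qpos': array([-0.38270882,  0.37677629,  2.00747115,  0.00866721,  0.75401783,
       -0.34426537]), 'qd': array([ 0.00078469, -0.00090094, -0.00047305, -0.00053471, -0.00209655,
        0.00084823]), 'effort': array([ 1.80958486e-01, -3.65579903e+01, -1.59212315e+01,  1.06489272e-01,
       -1.28312577e-01,  8.99700935e-04]), 'position': array([ 0.45673864, -0.16943071,  0.05196541]), 'tool_rot': array([ 3.13646856, -0.00448824,  1.52605632]), 'ft_force': array([-0.42734178, -0.05608989,  1.14706795]), 'moment': array([-0.0699478 ,  0.13914077,  0.00881163]), 'width': 0.012842308167699287}
```

View pics/scene7.png

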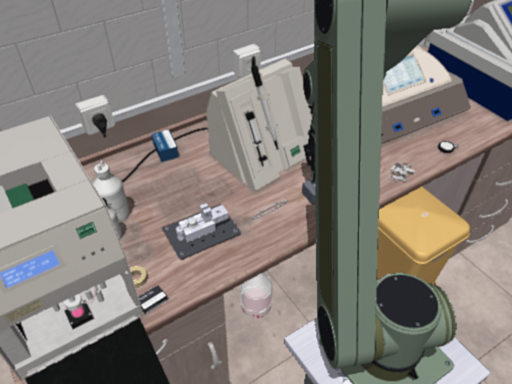

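Emit:
{"name": "step_arm", "arguments": {"moves": [[0,0,0,0,0,15,1],[0,0,0,0,0,35,1],[0,0,0,0,0,70,1],[0,0,0,5,25,98,1],[0,0,0,14,75,108,1],[0,0,0,24,125,108,1],[0,0,0,34,175,108,1],[0,0,0,43,225,108,1],[0,0,0,51,265,108,1],[0,0,0,53.5,284,98,1],[0,0,0,53.5,284,75,1],[0,0,0,53.5,284,64,1],[0,0,0,53.5,284,64,1]]}}

```text
time_s: 11.32
position: [0.5094, 0.1138, 0.1149]
tool_rot: [3.139, -0.004, 1.525]
ft_force: [0.3, -0.4, 0.3]
width: 0.0129
```

```bash
python3 - <<'E'
from h import *
print(telemetry.read_state())
for n in("scene","top"):
    p,d=read_camera(n); np.savez(f"pics/{n}8.npz",p=p,d=d)
    cv2.imwrite(f"pics/{n}8.png",cv2.resize(p[150:250,160:260,::-1],None,fx=6,fy=6,interpolation=cv2.INTER_CUBIC))
E
```

```text
{'time_s': 11.325, 'qpos': array([0.19598509, 0.34068839, 1.85656172, 0.00376849, 0.94107566,
       0.23938297]), 'qd': array([-0.00265251, -0.02059499, -0.02953007,  0.00108672,  0.00600624,
       -0.00050471]), 'effort': array([ 1.80211728e-01, -3.83024096e+01, -1.92339474e+01,  1.73365732e-02,
       -5.23542543e-02, -8.18990084e-04]), 'position': array([0.50940715, 0.1138472 , 0.11489765]), 'tool_rot': array([ 3.13914605, -0.00373963,  1.52518867]), 'ft_force': array([ 0.32969811, -0.36906757,  0.25360013]), 'moment': array([-0.01501406, -0.00686469,  0.01635024]), 'width': 0.012940374653920752}
```

View pics/scene8.png

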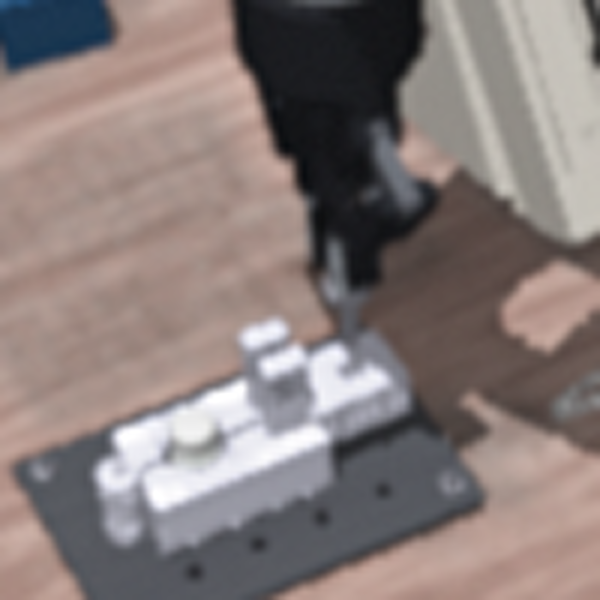

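View pics/top8.png

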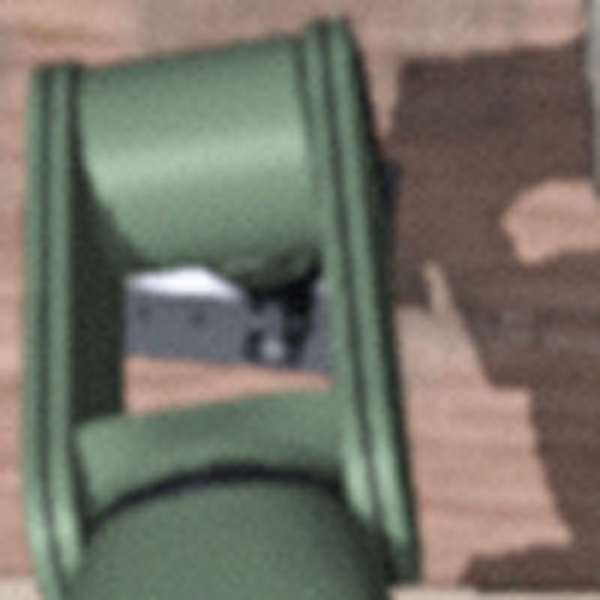

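```bash
python3 - <<'E'
from h import *
p=np.load("pics/scene8.npz")['p']
cv2.imwrite("pics/s8z.png",cv2.resize(p[185:225,200:240,::-1],None,fx=14,fy=14,interpolation=cv2.INTER_CUBIC))
f=lambda P:[(round((q-o+.5)*14)) for q,o in zip(proj("scene",P),(200,185))]
print("tip",f([.5094,.1138,.069]),"shoulder",f([.5094,.1138,.103]),"hole",f([.5101,.1148,.054]))
E
```

```text
tip [261, 319] shoulder [252, 191] hole [258, 373]
```

View pics/s8z.png

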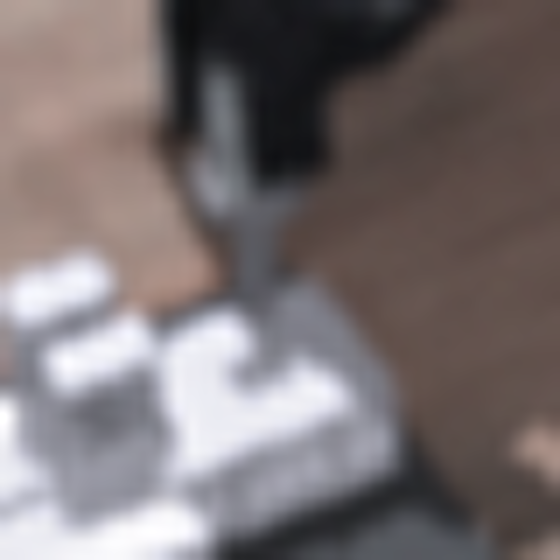

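Emit:
{"name": "step_arm", "arguments": {"moves": [[0,0,0,1,1,-5,1],[0,0,0,1,1,-10,1],[0,0,0,1,1,-14,1],[0,0,0,1,1,-18,1],[0,0,0,1,1,-22,1],[0,0,0,1,1,-26,1],[0,0,0,1,1,-26,1]]}}

```text
time_s: 12.3
position: [0.5113, 0.1151, 0.0899]
tool_rot: [3.137, -0.004, 1.525]
ft_force: [0.9, -0.0, -1.5]
width: 0.0129
```

Emit:
{"name": "step_arm", "arguments": {"moves": [[0,0,0,-0.5,0,-4,1],[0,0,0,-0.5,0,-8,1],[0,0,0,-0.5,0,-12,1],[0,0,0,-0.5,0,-16,1],[0,0,0,-0.5,0,-20,1],[0,0,0,-0.5,0,-22,1],[0,0,0,-0.5,0,-24,1],[0,0,0,-0.5,0,-24,1]]}}

```text
time_s: 13.3
position: [0.5109, 0.1151, 0.066]
tool_rot: [3.136, -0.004, 1.525]
ft_force: [0.2, 0.4, -0.6]
width: 0.0129
```

```bash
python3 - <<'E'
from h import *
for n in("scene",):
    p,d=read_camera(n); np.savez(f"pics/{n}9.npz",p=p,d=d)
    cv2.imwrite(f"pics/{n}9.png",cv2.resize(p[180:240,190:250,::-1],None,fx=9,fy=9,interpolation=cv2.INTER_CUBIC))
print(telemetry.read_state())
E
```

```text
{'time_s': 13.35, 'qpos': array([0.19774479, 0.40195754, 1.91176551, 0.00418191, 0.82168871,
       0.24048648]), 'qd': array([-0.00068327, -0.00114712,  0.00057459, -0.0008817 , -0.00095665,
       -0.00051209]), 'effort': array([ 6.01844265e-03, -4.00953233e+01, -1.75899339e+01,  1.33838912e-02,
       -4.53946518e-02,  2.01830321e-04]), 'position': array([0.51090988, 0.11509025, 0.0660016 ]), 'tool_rot': array([ 3.13632741, -0.0044624 ,  1.52522802]), 'ft_force': array([-0.78962482, -0.15398576,  0.56695672]), 'moment': array([-0.05304475,  0.04844459, -0.01720767]), 'width': 0.012668757963475876}
```

View pics/scene9.png

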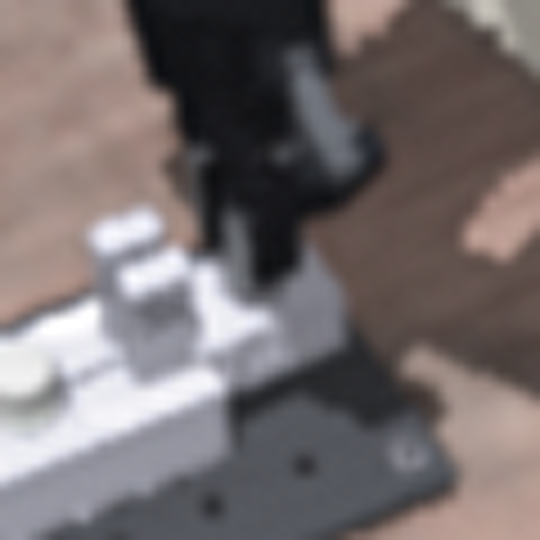

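Emit:
{"name": "step_arm", "arguments": {"moves": [[0,0,0,0,0,-1,1],[0,0,0,0,0,-2,1],[0,0,0,0,0,-2,1],[0,0,0,0,0,-2,1]]}}

```text
time_s: 13.85
position: [0.5111, 0.1151, 0.0657]
tool_rot: [3.135, -0.005, 1.525]
ft_force: [-3.0, -0.8, 12.0]
width: 0.0131
```

Emit:
{"name": "step_arm", "arguments": {"moves": [[0,0,0,0,0,0,0.5],[0,0,0,0,0,0,0],[0,0,0,0,0,0,-1],[0,0,0,0,0,0,-1],[0,0,0,0,0,0,-1],[0,0,0,0,0,30,-1],[0,0,0,0,0,75,-1],[0,0,0,0,-20,110,-1],[0,0,0,-10,-70,110,-1],[0,0,0,-20,-120,110,-1],[0,0,0,-20,-150,110,-1],[0,0,0,-20,-150,110,-1]]}}

```text
time_s: 15.35
position: [0.4909, -0.0365, 0.1757]
tool_rot: [3.135, -0.005, 1.522]
ft_force: [-0.1, 0.6, -0.2]
width: 0.0854
```

```bash
python3 - <<'E'
from h import *
for n in("scene","top"):
    p,d=read_camera(n); np.savez(f"pics/{n}10.npz",p=p,d=d)
    cv2.imwrite(f"pics/{n}10.png",cv2.resize(p[165:240,165:240,::-1],None,fx=8,fy=8,interpolation=cv2.INTER_CUBIC))
E
```

```text
(no output)
```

View pics/scene10.png

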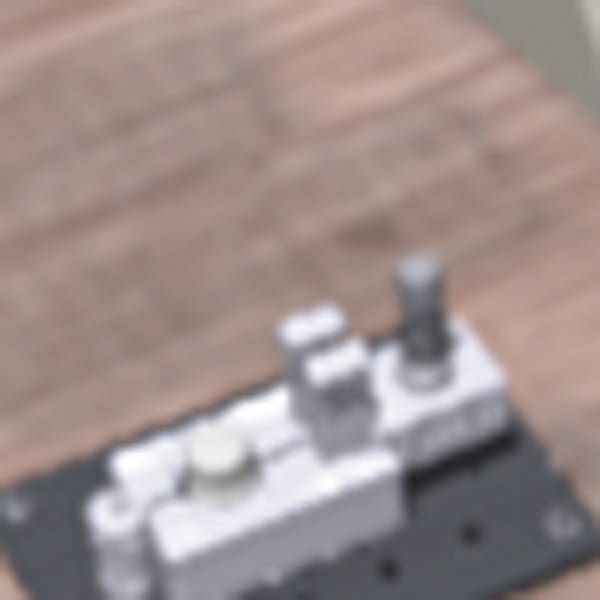

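View pics/top10.png

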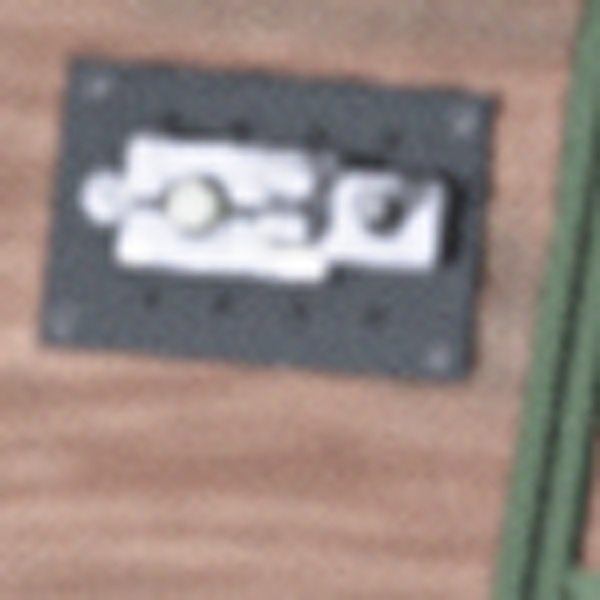

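```bash
python3 - <<'E'
from h import *
f=lambda x,y:(x/8+165-.44,y/8+165-.44)
print(tri(*f(377,208),*f(419,268)), "expect z .103")
E
```

```text
(array([0.51079696, 0.11327019, 0.10152018]), np.float64(0.00260618568153449)) expect z .103
```

Emit:
{"name": "step_arm", "arguments": {"force": 30, "moves": [[0,0,0,4,45,0,-1],[0,0,0,10,95,0,-1],[0,0,0,17,145,0,-1],[0,0,0,22,185.5,0,-1],[0,0,0,22,185.5,-10,-1],[0,0,0,22,185.5,-50,-1],[0,0,0,22,185.5,-90,-1],[0,0,0,22,185.5,-115,-1],[0,0,0,22,185.5,-115,-1],[0,0,0,22,185.5,-115,-1]]}}

```text
time_s: 16.7
position: [0.5135, 0.1509, 0.0614]
tool_rot: [3.134, -0.005, 1.525]
ft_force: [0.1, -0.3, 0.4]
width: 0.0853
```

Emit:
{"name": "step_arm", "arguments": {"force": 30, "moves": [[0,0,0,-1,-2,-1,0],[0,0,0,-1,-2,-1,0.5],[0,0,0,-1,-2,-1,1],[0,0,0,-1,-2,-1,1],[0,0,0,-1,-2,-1,1],[0,0,0,-1,-2,-1,1],[0,0,0,-1,-2,-1,1],[0,0,0,-1,-2,-1,1],[0,0,0,-1,-2,-1,1],[0,0,0,-1,-2,-1,1]]}}

```text
time_s: 17.95
position: [0.5125, 0.1489, 0.061]
tool_rot: [3.134, -0.006, 1.524]
ft_force: [-1.3, -0.6, 5.0]
width: 0.0279
```

```bash
python3 - <<'E'
from h import *
for n in("scene",):
    p,d=read_camera(n)
    cv2.imwrite(f"pics/{n}11.png",cv2.resize(p[150:250,150:250,::-1],None,fx=6,fy=6,interpolation=cv2.INTER_CUBIC))
s=telemetry.read_state();print(s['position'],s['ft_force'],s['width'],s['tool_rot'])
E
```

```text
[0.51252341 0.14891361 0.06103601] [-1.21416471 -0.48959398  6.94516981] 0.02713184039384121 [ 3.13433409 -0.00566417  1.52397559]
```

View pics/scene11.png

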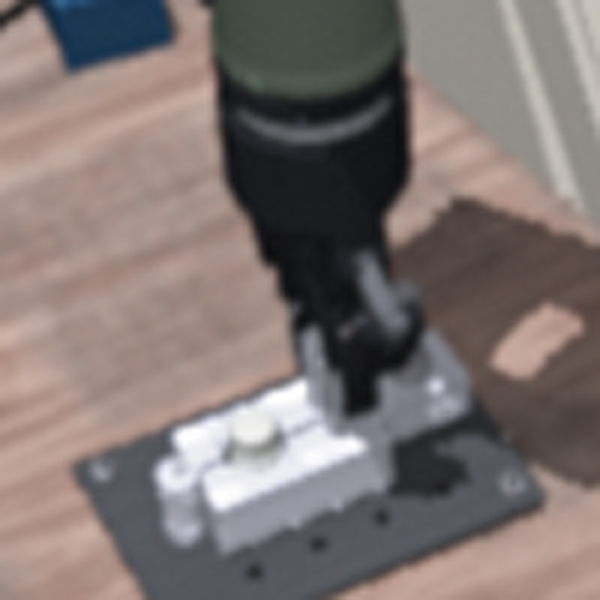

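```bash
python3 -c "
from station import order,telemetry
print(order.job_done()); print(telemetry.read_state()['width'])"
```

```text
the job is handed in; nothing more can be done
None
the job is handed in; nothing more can be done
```

I shut the clamp, put the pin in, and left the gripper squeezing both lugs. I handed the job in at about 18 s; it reports no verdict.

**What I did:**
- I pushed the swing half nearly shut with the closed fingers, then squeezed the lugs home.
- I took the pin from its block and lowered it through both ears. A last press met 12 N when the collar seated.
- I then squeezed the lugs again with 30 N and kept holding.

**Last checks:**
- **Clamp:** the jaws read 27 to 28 mm over the lugs, against 28 mm when shut. The pictures also showed the halves closed.
- **Pin:** after I let go it stood upright with its collar on the ear. Its top measured (0.511, 0.113, 0.1015) m, against an expected height of 0.103 m and the hole at (0.510, 0.115). The two camera views disagreed by 2.6 mm on this, more than the calibration error of about 2 mm. The final picture was mostly blocked by the gripper, so I did not measure the pin again during the last squeeze.
- **Vial and wrist:** the vial looked upright in its pocket. The wrist showed a leftover upward force of 5 to 7 N.
- **Not checked:** the force on each lug was not measured directly. I took it from the 30 N grip and the small 1.2 N sideways force. I did not measure the bystanders again at the end, but I saw no contact with any of them.

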